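# Peel the top sorting tray off a sticky nested stack

### The arm

A 6-joint arm with a two-finger parallel gripper is mounted at the origin on the work surface. World frame = base frame: x ahead of the robot, y to its left, z up, the work surface at z = 0. Lengths are in m, angles in rad, forces in N, time in s.
With the tool pointing down it reaches from about 0.35 to 0.975 m from the base axis. Payload 4.9 kg.
Tool frame: the origin (TCP) lies at the very end of the fingers, on their centre line; the grasp point (between the pads) lies 19 mm behind it; z points along the fingers, y is the direction in which the jaws open and shut (so a half turn about z gives the same grasp; the last joint's range is limited). The gripper opens to 85 mm and grips with 20 to 120 N. Pads are 22 mm wide; open, the fingers measure 114 mm over their backs; the gripper's body (76 mm by 85 mm) begins 54 mm behind the grasp point. The pads swing forward as they close: fully open they stand 13 mm farther back than shut.
Start: joints at [1.218, 0.053, 1.613, -0, 1.476, -0.119], TCP at [0.145, 0.608, 0.231] pointing down, gripper open.
Joint ranges: [-3.01, 3.01], [-1.01, 2.22], [0.06, 2.58], [-1.02, 4.17], [0.09, 2.62], [-3.14, 3.14]. Speed limits (rad/s): [2.57, 2.57, 3.14, 3.14, 3.14, 3.14].

### API

Orientations are given as a unit quaternion [w, x, y, z].
In Python, from plant import monitor, eyes, manip gives the robot as it stands.
- The arm moves only by the tool step_arm, never from a script. Its argument "motion" is a list of rows, each a list of 7 numbers: the shift along the world's x, y, z scaled (see below), then the turn, a rotation vector about the world's x, y, z scaled (see below), then the closure in counts, from 0 (fully open) to 255 (shut). In form: [[x, y, z, ax, ay, az, grip], ...]. A call has 1 to 10 rows; each row is the pose to reach, as a shift and turn from the pose commanded when the call began; what a row does not reach only later rows make up. The controller multiplies each number of a shift by 0.5 m and each number of a turn by 1.5 rad. A row lasts 1/10 s, in which the tool goes at most 50 mm and 8.59 degrees, less where a joint would pass 70% of its speed; a pose out of reach is approached as far as the arm can. A call with a number of a shift or a turn outside -1 to 1 is refused whole. A call with a gripper value outside its range is refused whole. The fingers move at their own pace and stop on an object; the grip force is fixed at half the most. Time passes only in rows, so rows that repeat a pose let the fingers close. It gives the time, the measured TCP pose, the force and the opening at its end, in the units of the state.
- monitor.state(): the state, without advancing time (a new reading comes with each control period).
- eyes.grab_frame(name): name is "scene" or "top" or "wrist"; returns a dict with "pixels" (384x512x3 uint8, red, green, blue), "mtx" (3x3 intrinsics, pixels), "rvec" (rotation vector, rad) and "tvec" (3), from world to camera coordinates, as OpenCV has them; the wrist camera has in their place "hand_eye" (4x4, takes a point from camera to tool coordinates, whose origin is the TCP and whose axes are the flange's). Camera axes: x right, y down, z forward; pixel columns grow to the right and rows downward; lengths in m; the calibration is good to about 2 mm. A picture is of the moment at which its call begins: read the wrist's pose just before it. There is no depth.
- manip.job_done(): hands the job in, once; it reports no verdict.
Trained networks look in the newest picture that a camera, given by its name, has taken for a name from the list of things; names that differ only in an ending like _2 or _b are one class to them, and where a whole thing is asked for, a point or a joint stands for the part that bears it (a point fixed in the world has none). Each returns a list of dicts, best first, with "p" (0 to 1); they miss things now and then, are a little off and sometimes report something else, mostly with a low value. They report only what shows in the picture. A call takes as long as a camera call. They do not tell look-alikes from the thing itself.
- eyes.look_for(name, camera): "box" ([centre column, centre row, width, height] in pixels, round what is visible of it).
- eyes.pinpoint(name, camera): "uv" ([column, row] in pixels: a listed point, or the origin of a listed thing).
The state is a dict: "time": time; "joint_pos": joint angles; "joint_vel": joint speeds; "joint_efforts": joint torques, N m; "tool_pos": TCP position; "tool_rot": TCP orientation; "contact_force": force on the tool from outside, world axes, zero at the start; "ft_torque": the same for the moment, N m; "gripper_width": opening from 0.0 (shut) to 1.0 (fully open).
Only numpy, scipy, OpenCV 4.12 (cv2) and the standard library are available. Lean on these libraries where they do the work, as an engineer would, in place of code of your own. Each camera call takes 0.05 s, during which the arm holds its last target.

### The job

Open the drop-front bin by pulling its green flap all the way down, then peel the orange top tray off the nested stack inside by lifting its tabbed near-left corner first, tilting it up about its far edge, so that the far end, which sticks, comes away last and the grey trays stay down where they are. Hold the orange tray out by its tab over the middle of the blue work mat, open side up, about level and at least 10 cm above the mat, so that screws can be laid in it. Finish while holding it there, keep still, leave the flap open and disturb nothing else on the bench.

Things in the scene. Friction and masses are not known exactly. Their poses are not given: they have to be found in the camera images.
- flap (a joint): Hinge of the bin's green front flap: 0 = upright and shut, 1.5 = laid right down towards the robot (bin's -x). The hinge runs along the bin's y axis, at bin x = -124 mm, z = 10 mm. It stays where left up to about 0.2 rad; once past about 0.5 rad it sinks open slowly by itself.
- flap_lug (a point): Centre of the green pull lug standing up from the flap's top edge, 106 mm from the hinge, 25 mm to the right (bin -y) of the flap's middle. 10 mm thick (bin x when shut), 44 mm wide (bin y); its free end is 20 mm beyond this point, the flap proper (160 mm wide) ends 20 mm below it. Pinch it from above, or hook it from behind with shut fingertips, over the tray rims.
- bin: Open-topped plywood bin fixed on the bench, 236 mm (x) by 172 mm (y), side and back walls 40 mm high (two front corner posts 60 mm), floor 6 mm thick. Origin: centre of its underside. Its open front, closed by the flap, faces its own -x (towards the robot).
- rest: Three grey nested trays acting as one loose part, 0.5 kg, on the bin's floor. 180 mm (x) by 130 mm (y), top rim 59 mm above the underside. Origin: centre of the underside. Two tacky black rubber dots on its sides, 55 mm behind the centre (+x), grip the edge of the orange tray's rim with about 7 N in all, more than the grey trays weigh: a level lift brings them along.
- top_tray: Orange formed tray, 180 mm (x) by 130 mm (y), 31 mm deep, sloping walls, flat rim 12 mm wide, about 0.13 kg; nested in the grey trays, rim top 79 mm above the bench, axes along the bin's. Origin: centre of its underside, z up out of the open side. Tilting it about 0.25 rad about its far (+x) rim edge, tab end up, frees it from the sticky dots.
- tab (a point): Gripping point of the orange tray's upright pull tab at its near-left corner (84 mm to tray -x, 48 mm to +y of the tray's origin, 54 mm above its underside). The tab is 10 mm thick along tray x, 30 mm wide along y; this point is 23 mm above the rim, 19 mm below the tab's top. Pinch it across the 10 mm; the shut flap leaves no room for the front finger.
- far_corner (a point): Top of the orange tray's rim at the corner diagonally opposite the tab (far right).
- mat: Flat blue square work mat fixed on the bench, 200 x 200 x 4 mm, to the left or to the right of the bin. Origin: centre of its underside.
- screw_box: Black divided box of screws fixed on the bench, 150 x 150 x 45 mm, on the other side of the bin from the mat. Not to be touched. Origin: centre of its underside.
- glue: White glue bottle, 56 mm wide, 170 mm tall, standing beyond the bin to the left. Leave alone. Origin: centre of its underside.
- jar: Glass jar, 68 mm wide, 85 mm tall, standing beyond the bin to the right. Leave alone. Origin: centre of its underside.
- mug: White mug, 80 mm wide, 90 mm tall. Leave alone. Origin: centre of its underside.
- hammer: Hammer lying on the near right of the bench. Leave alone.
- driver: Screwdriver lying on the far left of the bench. Leave alone.
- offcut: Wooden offcut, 160 x 70 x 38 mm, lying on the near left of the bench. Leave alone. Origin: centre of its underside.
Mind the look-alikes: they are no part of the job. There is more than one size of the top_tray; the one meant has the size given above.

How it is judged:
On the way, in this order (a step that is already met when the one before it is completed fails the run):
1. the flap is pulled right down (value of joint flap above 1.3 rad), for 0.2 s.
2. the tabbed corner is lifted at least 20 mm out of the stack while the far corner is still down (within 12 mm of its nested height) and the grey trays sit on the bin's floor (z of tab in the frame of rest above 0.116 m and z of far_corner in the frame of rest below 0.085 m and height (world z) of rest below 0.012 m), for 0.05 s.
At the end, for the whole second after the job is handed in: Fingers hold the orange tray still, touching nothing else, underside over 85 mm above the bench, within 0.35 rad of level, open side up, centre within 60 mm of the mat's centre; flap past 1.3 rad; grey trays on the bin's floor, within 25 mm of their start (contact force between the fingers and top_tray above 1 N and height (world z) of top_tray above 0.085 m and angle between top_tray's own z axis and vertical below 0.35 rad and horizontal distance between top_tray and mat below 0.06 m and linear speed of top_tray below 0.05 m/s and contact force between top_tray and glue below 0.1 N and contact force between top_tray and jar below 0.1 N and contact force between top_tray and bin below 0.1 N and contact force between top_tray and rest below 0.1 N and value of joint flap above 1.3 rad and distance of rest from where it was at the start of the episode below 0.025 m and angle between rest's own z axis and vertical below 0.1 rad and height (world z) of rest below 0.012 m); the arm keeps its last pose, push and grip.
It fails at once if the grey trays are lifted over 10 mm or moved over 25 mm (height (world z) of rest above 0.016 m or distance of rest from where it was at the start of the episode above 0.025 m).
It fails at once if a bystander is moved more than 30 mm (distance of any of glue, jar, mug, hammer, driver, offcut from where it was at the start of the episode above 0.03 m).
It fails at once if the screw box is touched (contact force between screw_box and the arm above 1 N or contact force between screw_box and the fingers above 1 N or contact force between screw_box and top_tray above 1 N).
It also fails if it takes over 51 s, if anything falls off the work surface, if the arm or the gripper's body presses on something with over 40 N, if the wrist force passes 120 N, or if a joint passes its speed limit or range.

## Working session

There is one attempt and no reset: what is moved stays moved. The work goes in short steps, Python scripts to look and compute and a tool call to move; the robot and the scene stay as the last step left them, time stands still between calls to the robot, and variables do not carry over. Pictures are saved under pics/ and viewed, and the job is handed in when it is done.

Besides the shell and the picture viewer there is one more tool, called after ">>>" in YAML: its name, and indented under it one key for each argument. step_arm: Moves the arm, as the interface text tells. Its arguments: {"type":"object","properties":{"motion":{"type":"array","items":{"type":"array","items":{"type":"number"}}}},"required":["motion"]}

```bash
ls; mkdir -p pics; cat > h.py <<'E'
import sys; sys.path.insert(0,'.')
import numpy as np, cv2
from plant import monitor, eyes, manip
from scipy.spatial.transform import Rotation as R
def save(n,f,crop=None,s=1):
    im=f["pixels"][:,:,::-1]
    if crop: im=im[crop[1]:crop[3],crop[0]:crop[2]]
    im=cv2.resize(im,None,fx=s,fy=s,interpolation=cv2.INTER_CUBIC)
    cv2.imwrite('pics/'+n+'.png',im)
def P(f):
    Rm=cv2.Rodrigues(np.array(f["rvec"],float))[0]; t=np.array(f["tvec"],float).reshape(3)
    return Rm,t,np.array(f["mtx"],float)
def ray(f,uv):
    Rm,t,K=P(f); d=Rm.T@np.linalg.solve(K,[uv[0],uv[1],1]); return -Rm.T@t,d/np.linalg.norm(d)
def wristcam(f,st):
    H=np.array(f["hand_eye"],float); q=st["tool_rot"]; T=np.eye(4)
    T[:3,:3]=R.from_quat([q[1],q[2],q[3],q[0]]).as_matrix(); T[:3,3]=st["tool_pos"]
    C=T@H; Ci=np.linalg.inv(C)
    g=dict(f); g["rvec"]=cv2.Rodrigues(Ci[:3,:3])[0].ravel(); g["tvec"]=Ci[:3,3]; return g
def onz(f,uv,z):
    o,d=ray(f,uv); return o+d*(z-o[2])/d[2]
def tri(fs,uvs):
    A=np.zeros((3,3));b=np.zeros(3)
    L=[ray(f,u) for f,u in zip(fs,uvs)]
    for o,d in L:
        M=np.eye(3)-np.outer(d,d);A+=M;b+=M@o
    X=np.linalg.solve(A,b)
    return X,[np.linalg.norm((np.eye(3)-np.outer(d,d))@(X-o)) for o,d in L]
def proj(f,X):
    Rm,t,K=P(f); c=K@(Rm@np.array(X)+t); return c[:2]/c[2]
E
python3 - <<'E'
from h import *
st=monitor.state(); print(st)
fs={}
for c in ["scene","top","wrist"]:
    f=eyes.grab_frame(c); fs[c]=f; save(c+'0',f,s=1.5)
    if c!='wrist': print(c,ray(f,(256,192)))
for n in ["flap_lug","tab","far_corner","bin","rest","top_tray","mat","screw_box","glue","jar","mug","offcut"]:
    for c in ["scene","top"]:
        print(n,c,[(round(d["p"],2),np.round(d["uv"]).tolist()) for d in eyes.pinpoint(n,c)[:4]])
E
```

```text
pics
{'time': 0.0, 'joint_pos': array([ 1.21801618e+00,  5.33391232e-02,  1.61427946e+00,  8.84950074e-06,
        1.47600843e+00, -1.19009544e-01]), 'joint_vel': array([-0.00066829, -0.00114501,  0.00215012, -0.00032886,  0.00127285,
        0.00092325]), 'joint_efforts': array([ 2.24992524e-03, -3.93689382e+01, -3.70176494e+01, -1.85762019e-05,
        7.17053306e-03,  8.78802780e-06]), 'tool_pos': array([0.1445672 , 0.60741447, 0.2300827 ]), 'tool_rot': array([-2.42010791e-04,  1.16619693e-01,  9.93176124e-01, -9.87980320e-04]), 'contact_force': array([-0.15013728, -0.19913409,  0.22445463]), 'ft_torque': array([ 0.03635239, -0.02150027, -0.01910919]), 'gripper_width': 0.9987619314769118}
scene (array([1.44744421, 0.92157097, 1.17725411]), array([-0.55716847, -0.52273077, -0.64522542]))
top (array([ 2.26752912e-01, -7.07193913e-04,  1.60130575e+00]), array([ 0.19626773, -0.01127093, -0.98048557]))
flap_lug scene [(0.97, [242.0, 180.0])]
flap_lug top [(0.79, [252.0, 196.0])]
tab scene [(0.67, [255.0, 200.0]), (0.62, [225.0, 164.0])]
tab top [(0.97, [306.0, 226.0]), (0.8, [230.0, 18
[... 177 characters left out ...]
 [191.0, 216.0])]
bin top [(0.23, [340.0, 197.0])]
rest scene [(0.68, [223.0, 226.0])]
rest top []
top_tray scene [(0.85, [244.0, 167.0]), (0.64, [224.0, 217.0])]
top_tray top [(0.94, [301.0, 244.0]), (0.84, [246.0, 164.0]), (0.42, [162.0, 198.0])]
mat scene [(0.8, [314.0, 255.0])]
mat top [(0.71, [160.0, 194.0]), (0.21, [168.0, 148.0])]
screw_box scene [(0.6, [188.0, 170.0])]
screw_box top [(0.94, [338.0, 196.0])]
glue scene [(0.63, [274.0, 289.0])]
glue top [(0.59, [164.0, 144.0])]
jar scene [(0.79, [143.0, 207.0])]
jar top [(0.77, [329.0, 136.0])]
mug scene [(0.56, [138.0, 165.0])]
mug top [(0.58, [390.0, 172.0]), (0.54, [158.0, 200.0])]
offcut scene []
offcut top [(0.73, [157.0, 265.0])]
```

View pics/scene0.png

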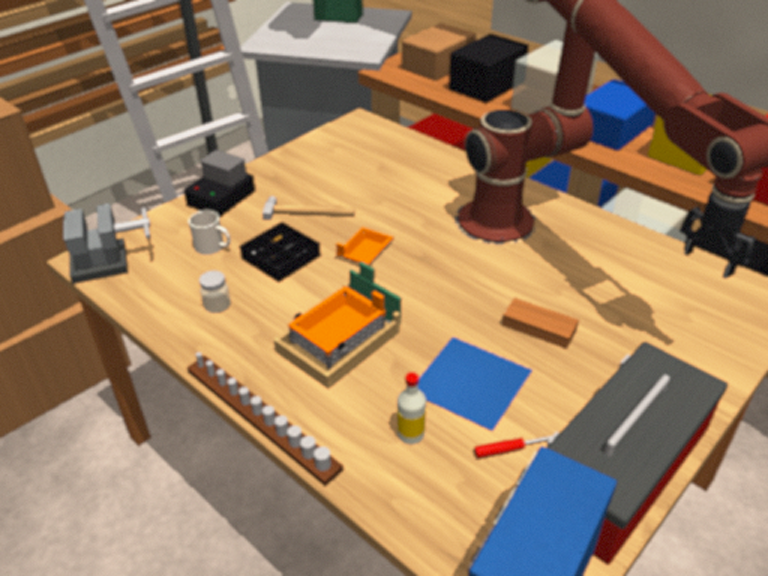

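View pics/top0.png

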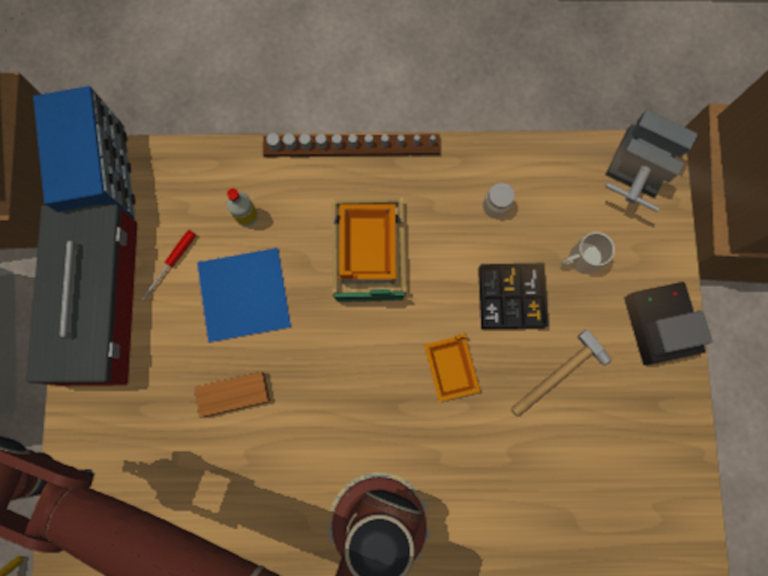

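View pics/wrist0.png

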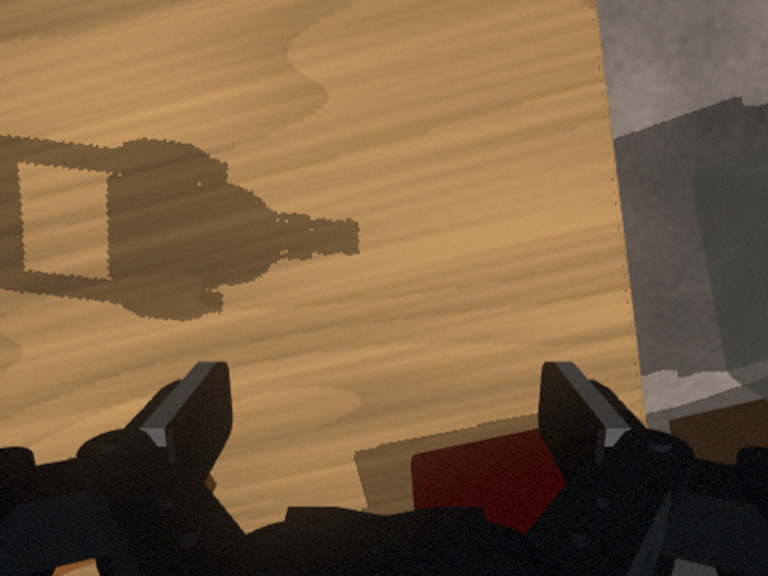

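The top view shows two orange trays. One is at (246,164), nested in grey trays inside the bin with the green flap, with its tab at (230,180). The other is a smaller loose one at (301,244). The nested one fits the description: it is in the bin and looks about 180 x 130 mm. I'll confirm that with an enlarged crop and measurements.

```bash
python3 - <<'E'
from h import *
s=eyes.grab_frame("scene");t=eyes.grab_frame("top")
print("lug",tri([s,t],[(242,180),(252,196)]))
for n in ["flap_lug","tab","far_corner","top_tray"]:
    a=eyes.pinpoint(n,"scene"); b=eyes.pinpoint(n,"top")
    for i in a:
        for j in b:
            X,r=tri([s,t],[i["uv"],j["uv"]])
            if max(r)<.02: print(n,np.round(i["uv"],1),np.round(j["uv"],1),np.round(X,3),np.round(r,4))
print("mat",onz(s,eyes.pinpoint("mat","scene")[0]["uv"],0),onz(t,eyes.pinpoint("mat","top")[0]["uv"],0))
print("box",onz(t,(338,196),0)); print("jar",onz(t,(329,136),0),"glue",onz(t,(164,144),0))
save("top_crop",t,(205,120,325,275),5) if 0 else save("top_crop",t,(190,110,330,275),3.6)
save("scene_crop",s,(170,140,330,270),4.5)
E
```

```text
lug (array([ 0.51472916, -0.00980367,  0.11912911]), [np.float64(0.0073008348870580555), np.float64(0.007300834887058023)])
flap_lug [246.  181.7] [251.6 196. ] [ 0.511 -0.003  0.114] [0.0005 0.0005]
tab [225.1 163.7] [306.4 226.8] [ 0.419 -0.197  0.043] [0.0072 0.0072]
far_corner [258.5 156.3] [293.  264.3] [ 0.288 -0.145  0.034] [0.0031 0.0031]
far_corner [258.5 156.3] [252.3 194.8] [0.484 0.009 0.218] [0.0172 0.0172]
far_corner [187.1 218.2] [261.4 135.6] [ 0.742 -0.046  0.072] [0.0082 0.0082]
top_tray [244.2 168.3] [299.4 244.6] [ 0.355 -0.169 -0.   ] [0.0019 0.0019]
top_tray [244.2 168.3] [244.  164.4] [0.578 0.033 0.233] [0.0166 0.0166]
mat [0.53313108 0.31968737 0.        ] [0.52049825 0.32702662 0.        ]
box [ 0.52967617 -0.31472451  0.        ]
jar [ 0.7560315  -0.29173668  0.        ] glue [0.73161685 0.31893524 0.        ]
```

View pics/top_crop.png

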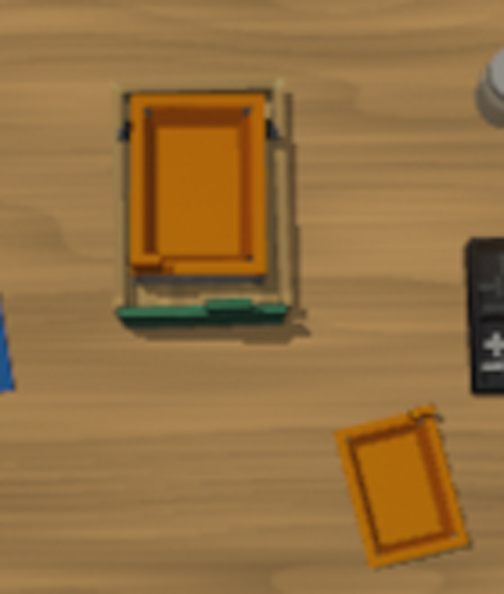

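View pics/scene_crop.png

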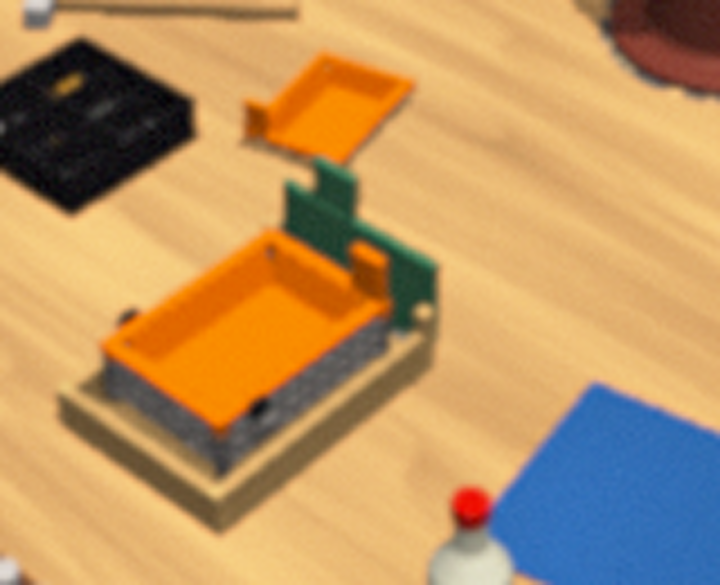

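The crop confirms it. The nested orange tray at top (246,162) sits in the bin with its tab at (232,183). The loose tray near (301,244) is clearly smaller, so it's the decoy. Next I'll fit the pose from the rim corners in both views.

```bash
python3 - <<'E'
from h import *
from scipy.optimize import least_squares
s=eyes.grab_frame("scene");t=eyes.grab_frame("top")
S=lambda u,v:(170+u/4.5-.4,140+v/4.5-.4)
T=lambda u,v:(190+u/3.6-.35,110+v/3.6-.35)
sc=dict(fr=S(106,347),nr=S(272,233),nl=S(388,308),fl=S(219,428))
tc=dict(fr=T(265,94),fl=T(131,94),nr=T(267,275),nl=T(131,274))
for k in sc: print(k,np.round(tri([s,t],[sc[k],tc[k]]),4) if 0 else [np.round(x,4) for x in tri([s,t],[sc[k],tc[k]])])
loc=dict(fr=(.09,-.065),fl=(.09,.065),nr=(-.09,-.065),nl=(-.09,.065))
def res(p,full=False):
    x,y,a,z=p; r=[]
    for k,(lx,ly) in loc.items():
        X=[x+lx*np.cos(a)-ly*np.sin(a),y+lx*np.sin(a)+ly*np.cos(a),z]
        r+=list(proj(s,X)-sc[k])+list(proj(t,X)-tc[k])
    return np.array(r)
q=least_squares(res,[.65,.03,0,.079]); print(q.x,np.abs(q.fun).max(),np.round(q.fun,1))
x,y,a,z=q.x
W=lambda lx,ly,lz:np.array([x+lx*np.cos(a)-ly*np.sin(a),y+lx*np.sin(a)+ly*np.cos(a),lz])
print("tab",W(-.084,.048,.102))
# flap corners in top: lug ends and flap ends
print("lug", [np.round(v,4) for v in tri([s,t],[S(336,176),T(228,304)])])
for u,v in [(120,313),(287,310)]: print(onz(t,T(u,v),.096))
print("mat corners",[np.round(onz(t,np.array(c)/1.5,.004)[:2],3) for c in [(198,262),(278,249),(290,327),(209,341)]])
for c in [(125,308),(118,85),(283,82)]: print(np.round(onz(t,T(*c),.04),3))
E
```

```text
fr [array([ 0.7319, -0.0437,  0.0757]), array([0.0034, 0.0034])]
nr [array([ 0.553 , -0.045 ,  0.0727]), array([0.0008, 0.0008])]
nl [array([0.5562, 0.0846, 0.0731]), array([0.0008, 0.0008])]
fl [array([0.7346, 0.0851, 0.079 ]), array([0., 0.])]
[ 0.64392236  0.02020721 -0.00741026  0.07502238] 1.685147634177639 [-1.7 -0.  -0.2  0.3  0.   0.8  0.2  0.4 -0.2 -0.4 -0.4 -0.1  0.9 -0.5
 -0.2  0.3]
tab [0.56028036 0.06882835 0.102     ]
lug [array([ 0.515 , -0.0078,  0.1272]), array([0.0003, 0.0003])]
[0.5132658  0.09427557 0.096     ]
[ 0.51461033 -0.06325168  0.096     ]
mat corners [array([0.615, 0.432]), array([0.646, 0.238]), array([0.454, 0.206]), array([0.422, 0.398])]
[0.529 0.093 0.04 ]
[0.757 0.1   0.04 ]
[ 0.759 -0.066  0.04 ]
```

>>> step_arm:
  motion:
    - [0.5,-0.85,0.1,0,0,0.156,255]
    - [0.5,-0.85,0.1,0,0,0.156,255]
    - [0.5,-0.85,0.1,0,0,0.156,255]
    - [0.5,-0.85,0.1,0,0,0.156,255]
    - [0.5,-0.85,0.1,0,0,0.156,255]
    - [0.5,-0.85,0.1,0,0,0.156,255]
    - [0.5,-0.85,0.1,0,0,0.156,255]
    - [0.5,-0.85,0.1,0,0,0.156,255]
    - [0.5,-0.85,0.1,0,0,0.156,255]
    - [0.5,-0.85,0.1,0,0,0.156,255]

```text
time: 3.05
tool_pos: [0.3955, 0.181, 0.282]
tool_rot: [0.001, 0.0, 1.0, 0.0]
contact_force: [0.4, 0.5, -0.7]
gripper_width: 0.004
```

>>> step_arm:
  motion:
    - [0.28,-0.38,-0.06,0,0,0,255]
    - [0.28,-0.38,-0.06,0,0,0,255]
    - [0.28,-0.38,-0.06,0,0,0,255]
    - [0.28,-0.38,-0.06,0,0,0,255]
    - [0.28,-0.38,-0.06,0,0,0,255]
    - [0.28,-0.38,-0.06,0,0,0,255]

```text
time: 3.65
tool_pos: [0.536, -0.0106, 0.25]
tool_rot: [-0.001, 0.002, 1.0, -0.0]
contact_force: [-0.3, 1.6, -0.4]
gripper_width: -0.001
```

```bash
python3 - <<'E'
from h import *
st=monitor.state(); print(st["time"],st["tool_pos"],st["tool_rot"],st["joint_pos"])
f=eyes.grab_frame("wrist"); w=wristcam(f,st); save("w1",f,s=1.5)
print(np.round(w["tvec"],3),np.round(ray(w,(256,192)),3))
for n in ["flap_lug","tab"]:
  for d in eyes.pinpoint(n,"wrist")[:2]:
    print(n,round(d["p"],2),np.round(d["uv"],1), np.round(onz(w,d["uv"],.117 if n=="flap_lug" else .102),4))
for n,X in dict(lug=(.515,-.008,.116),tab=(.560,.0688,.102),fr=(.733,-.045,.079),nl=(.5545,.0857,.079)).items(): print(n,np.round(proj(w,X)*1.5))
E
```

```text
3.65 [ 0.53600359 -0.01056875  0.24995355] [-9.30315769e-04  2.36522067e-03  9.99996705e-01 -3.61577073e-04] [-1.58037959e-01 -1.70415635e-01  1.79569428e+00 -1.00428742e-03
  1.51804005e+00 -1.72405001e+00]
[ 0.007 -0.555  0.259] [[ 0.471 -0.009  0.392]
 [ 0.261 -0.003 -0.965]]
tab 0.98 [60.7 46.6] [ 0.4293 -0.1642  0.102 ]
tab 0.71 [341.6 200.5] [0.5574 0.0653 0.102 ]
lug [388. 234.]
tab [518. 305.]
fr [338. 526.]
nl [536. 286.]
```

View pics/w1.png

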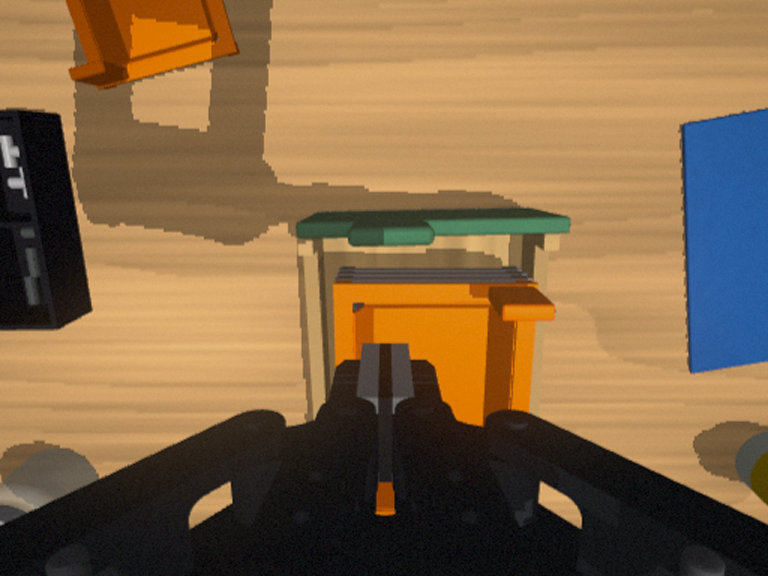

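The wrist view shows the lug at (391,233), the tab at (524,300) and the decoy at (150,40), all matching my projections. Next I go down behind the lug and pull.

>>> step_arm:
  motion:
    - [0.018,0.004,-0.1,0,0,0,255]
    - [0.018,0.004,-0.2,0,0,0,255]
    - [0.018,0.004,-0.284,0,0,0,255]
    - [0.018,0.004,-0.284,0,0,0,255]
    - [-0.01,0.004,-0.284,0,0,0,255]
    - [-0.04,0.004,-0.284,0,0,0,255]
    - [-0.065,0.004,-0.286,0,0,0,255]
    - [-0.092,0.004,-0.29,0,0,0,255]
    - [-0.11,0.004,-0.295,0,0,0,255]
    - [-0.13,0.004,-0.305,0,0,0,255]

```text
time: 4.8
tool_pos: [0.471, -0.0047, 0.1016]
tool_rot: [0.003, -0.001, 1.0, -0.0]
contact_force: [1.0, 0.4, 0.9]
gripper_width: -0.0
```

```bash
python3 - <<'E'
from h import *
st=monitor.state(); print(st["time"],st["tool_pos"],st["contact_force"])
f=eyes.grab_frame("scene"); save("s2",f,(170,100,330,270),4)
E
```

```text
4.8 [ 0.47104788 -0.00473281  0.1015674 ] [0.98627034 0.39208081 0.88567056]
```

View pics/s2.png

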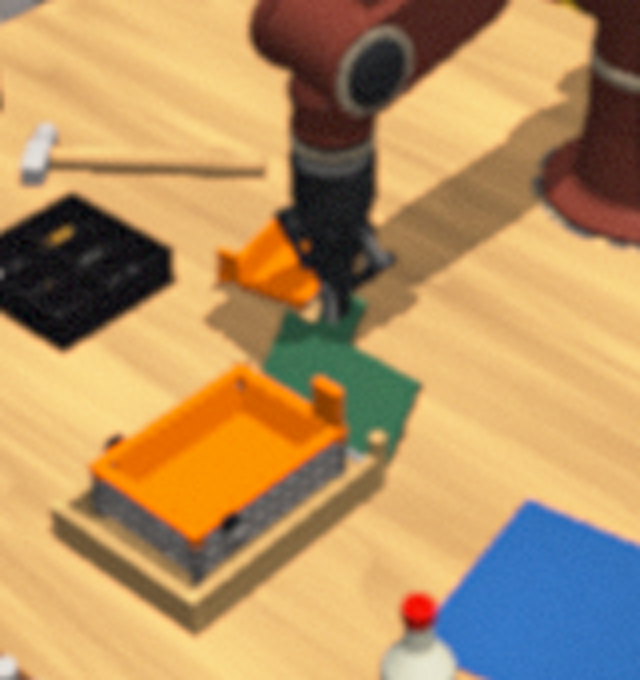

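The flap is following at roughly 0.6 rad, with the fingertips against the lug. Continuing down the arc.

>>> step_arm:
  motion:
    - [-0.034,0,-0.03,0,0,0,255]
    - [-0.05,0,-0.046,0,0,0,255]
    - [-0.062,0,-0.066,0,0,0,255]
    - [-0.074,0,-0.086,0,0,0,255]
    - [-0.084,0,-0.106,0,0,0,255]
    - [-0.092,0,-0.126,0,0,0,255]
    - [-0.096,0,-0.14,0,0,0,255]
    - [-0.096,0,-0.148,0,0,0,255]
    - [-0.096,0,-0.15,0,0,0,255]
    - [-0.096,0,-0.15,0,0,0,255]

```text
time: 5.85
tool_pos: [0.422, -0.0051, 0.0238]
tool_rot: [0.0, -0.0, 1.0, -0.0]
contact_force: [-0.1, 1.3, 0.0]
gripper_width: 0.002
```

```bash
python3 - <<'E'
from h import *
st=monitor.state(); print(st["time"],st["tool_pos"],st["contact_force"])
f=eyes.grab_frame("scene"); save("s3",f,(170,100,330,270),4)
E
```

```text
5.85 [ 0.42201563 -0.0050628   0.02383087] [-0.1109155   1.27298719  0.03627229]
```

View pics/s3.png

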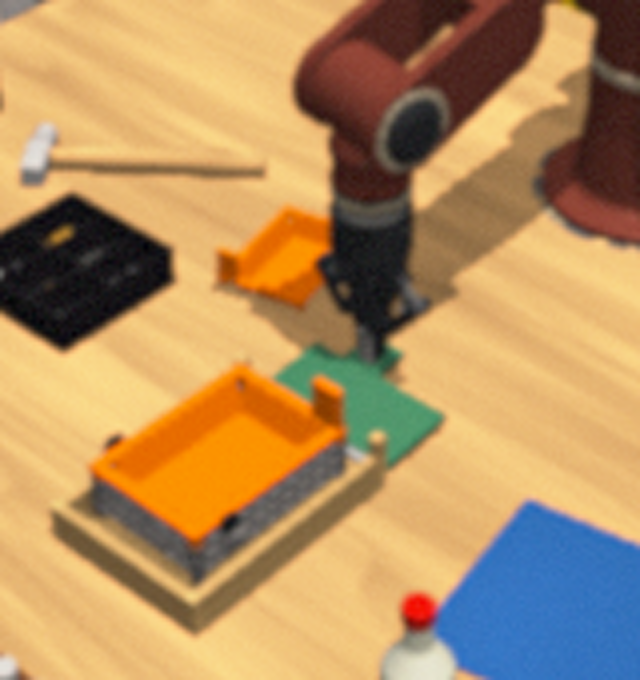

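The flap lies down. I press a little more to be sure, then rise and start turning the wrist.

>>> step_arm:
  motion:
    - [0,0,-0.008,0,0,0,255]
    - [0,0,-0.012,0,0,0,255]
    - [0,0,-0.012,0,0,0,255]

```text
time: 6.2
tool_pos: [0.4231, -0.0053, 0.0217]
tool_rot: [-0.001, -0.0, 1.0, -0.0]
contact_force: [-13.0, 2.6, 27.0]
gripper_width: 0.002
```

>>> step_arm:
  motion:
    - [0,0,0.1,0,0,0,255]
    - [0.02,0.05,0.2,0,0,-0.1,200]
    - [0.08,0.1,0.3,0,0,-0.2,140]
    - [0.15,0.15,0.4,0,0,-0.3,140]
    - [0.2,0.15,0.4,0,0,-0.4,140]
    - [0.24,0.15,0.4,0,0,-0.5,140]
    - [0.24,0.15,0.4,0,0,-0.55,140]

```text
time: 6.9
tool_pos: [0.545, 0.0705, 0.2197]
tool_rot: [0.002, 0.402, 0.915, 0.001]
contact_force: [-1.0, -0.8, -0.8]
gripper_width: 0.452
```

>>> step_arm:
  motion:
    - [0.03,0,0,0,0,-0.1,140]
    - [0.03,0,0,0,0,-0.2,140]
    - [0.03,0,0,0,0,-0.3,140]
    - [0.03,0,0,0,0,-0.4,140]
    - [0.03,0,0,0,0,-0.497,140]
    - [0.03,0,0,0,0,-0.497,140]

```text
time: 7.5
tool_pos: [0.557, 0.07, 0.2178]
tool_rot: [0.0, 0.707, 0.707, 0.0]
contact_force: [-0.6, 0.4, -0.5]
gripper_width: 0.453
```

```bash
python3 - <<'E'
from h import *
st=monitor.state(); print(st["time"],st["tool_pos"],st["tool_rot"],st["joint_pos"],st["gripper_width"])
f=eyes.grab_frame("wrist"); w=wristcam(f,st); save("w4",f,s=1.5)
s=eyes.grab_frame("scene"); save("s4",s,(170,100,330,270),4)
print(np.round(ray(w,(256,192)),3))
for d in eyes.pinpoint("tab","wrist")[:2]:
    print(round(d["p"],2),np.round(d["uv"],1), np.round(onz(w,d["uv"],.102),4))
for n,X in dict(tab=(.560,.0688,.102),tabtop=(.56,.0688,.121),nl=(.5545,.0857,.079),nlc=(.5545,.0538,.121)).items(): print(n,np.round(proj(w,X)*1.5))
E
```

```text
7.5 [0.55695015 0.07000525 0.21783607] [9.60658572e-05 7.06809133e-01 7.07404291e-01 9.19847569e-05] [-7.53344647e-03 -9.03716746e-02  1.77662531e+00 -3.68061215e-06
  1.45507304e+00 -8.37470220e-03] 0.4532571978155421
[[ 0.556  0.136  0.36 ]
 [-0.001 -0.263 -0.965]]
0.61 [258.9 187.4] [0.5583 0.0691 0.102 ]
tab [392. 282.]
tabtop [392. 292.]
nl [381. 242.]
nlc [381. 321.]
```

View pics/w4.png

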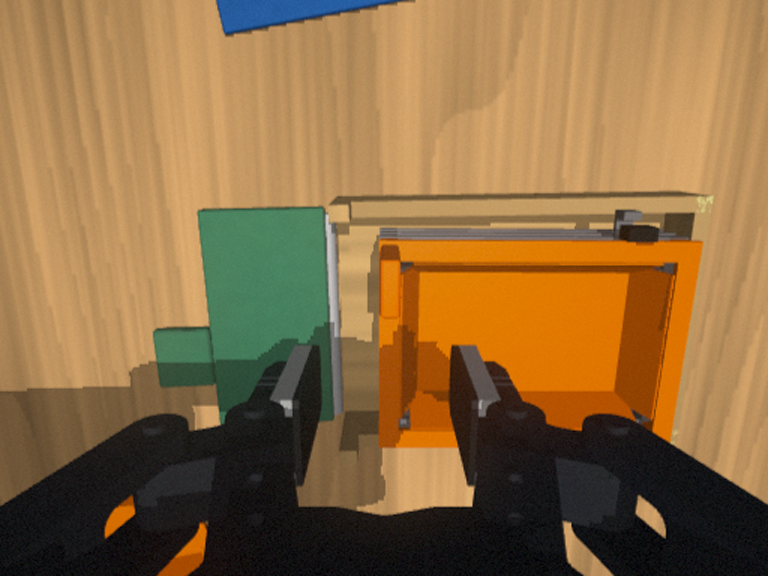

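View pics/s4.png

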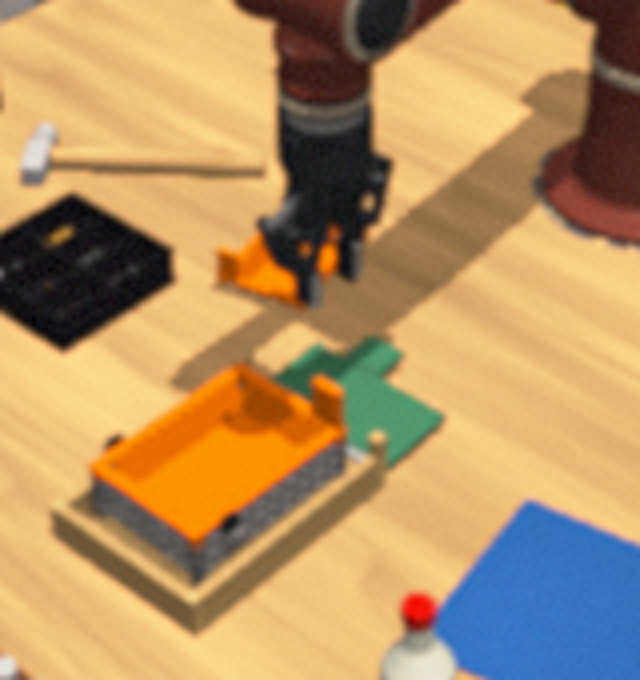

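The flap is flat, and the tab top spans (381–399, 248–318), centred on column 390. That matches x≈0.559, y≈0.069. I go down and pinch it.

>>> step_arm:
  motion:
    - [0.004,-0.002,-0.08,0,0,0,140]
    - [0.004,-0.002,-0.16,0,0,0,140]
    - [0.004,-0.002,-0.22,0,0,0,140]
    - [0.004,-0.002,-0.25,0,0,0,140]
    - [0.004,-0.002,-0.264,0,0,0,140]
    - [0.004,-0.002,-0.264,0,0,0,255]
    - [0.004,-0.002,-0.264,0,0,0,255]
    - [0.004,-0.002,-0.264,0,0,0,255]
    - [0.004,-0.002,-0.264,0,0,0,255]
    - [0.004,-0.002,-0.264,0,0,0,255]

```text
time: 8.65
tool_pos: [0.56, 0.069, 0.0877]
tool_rot: [0.001, 0.707, 0.707, 0.001]
contact_force: [-1.0, -0.2, 5.8]
gripper_width: 0.107
```

```bash
python3 - <<'E'
from h import *
st=monitor.state(); print(st["time"],st["tool_pos"],st["contact_force"],st["gripper_width"])
f=eyes.grab_frame("wrist"); save("w5",f,s=1.5)
E
```

```text
8.65 [0.56001871 0.06901494 0.08773242] [-0.95434735 -0.15230138  5.75921013] 0.10698805995219927
```

View pics/w5.png

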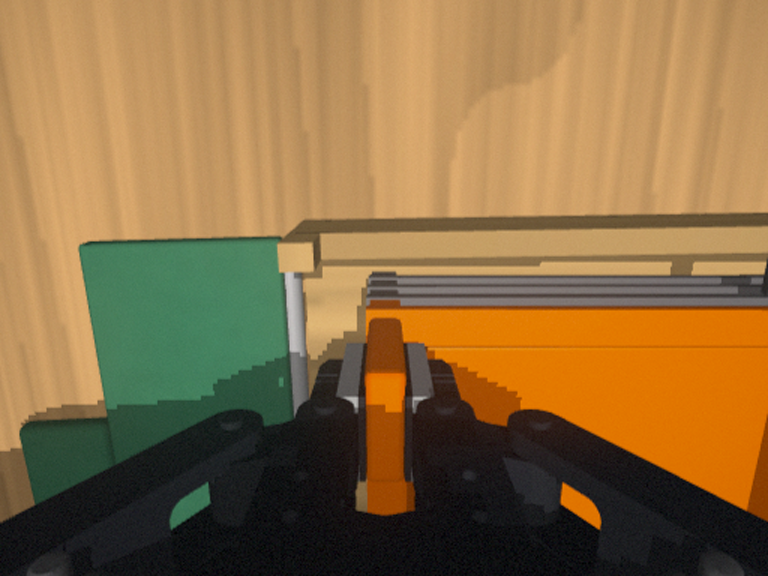

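The grip is on the tab (9 mm opening). Now I peel about the far edge in small steps.

>>> step_arm:
  motion:
    - [0.001,0,0.009,0,0.017,0,255]
    - [0.001,0,0.017,0,0.033,0,255]
    - [0.003,0,0.026,0,0.05,0,255]
    - [0.004,0,0.035,0,0.067,0,255]
    - [0.005,0,0.043,0,0.083,0,255]
    - [0.007,0,0.052,0,0.1,0,255]
    - [0.009,0,0.06,0,0.117,0,255]
    - [0.011,0,0.069,0,0.133,0,255]
    - [0.011,0,0.069,0,0.133,0,255]

```text
time: 9.6
tool_pos: [0.5655, 0.0689, 0.1209]
tool_rot: [-0.07, 0.703, 0.704, -0.07]
contact_force: [2.1, -0.2, -0.0]
gripper_width: 0.113
```

```bash
python3 - <<'E'
from h import *
st=monitor.state(); print(st["time"],st["tool_pos"],st["contact_force"],st["ft_torque"],st["gripper_width"])
f=eyes.grab_frame("scene"); save("s6",f,(170,100,330,270),4)
E
```

```text
9.6 [0.56554407 0.0688879  0.12086952] [ 2.07825315 -0.15061411 -0.01525482] [ 0.03104875 -0.60118716  0.04868287] 0.1126009352289889
```

View pics/s6.png

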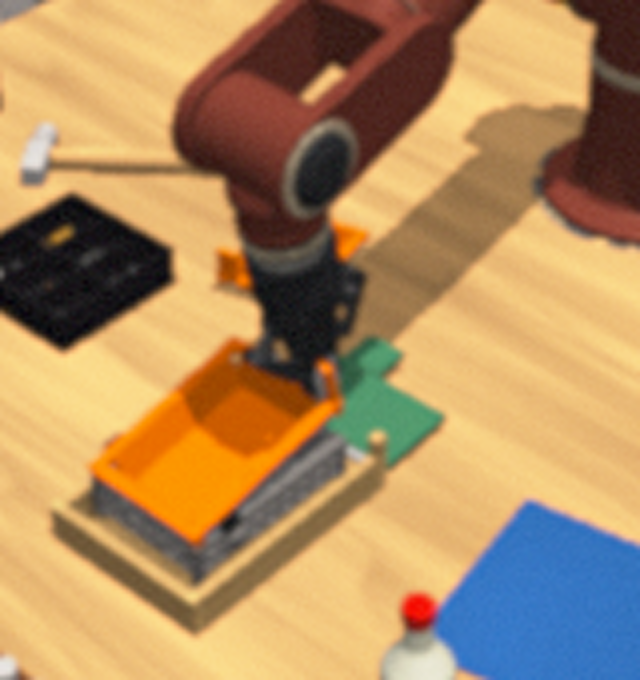

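The tray's near end is up, the far edge is still down and the grey trays are seated. I carry on past the release angle.

>>> step_arm:
  motion:
    - [0.002,0,0.008,0,0.017,0,255]
    - [0.005,0,0.017,0,0.033,0,255]
    - [0.008,0,0.025,0,0.05,0,255]
    - [0.011,0,0.033,0,0.067,0,255]
    - [0.014,0,0.041,0,0.083,0,255]
    - [0.017,0,0.049,0,0.1,0,255]
    - [0.024,0,0.065,0,0.133,0,255]
    - [0.024,0,0.065,0,0.133,0,255]

```text
time: 10.45
tool_pos: [0.5771, 0.0689, 0.153]
tool_rot: [-0.14, 0.693, 0.693, -0.14]
contact_force: [-0.0, -0.0, -0.3]
gripper_width: 0.108
```

```bash
python3 - <<'E'
from h import *
st=monitor.state(); print(st["time"],st["tool_pos"],st["contact_force"],st["ft_torque"],st["gripper_width"])
f=eyes.grab_frame("scene"); save("s7",f,(170,100,330,270),4)
E
```

```text
10.45 [0.57707294 0.06894096 0.15300438] [-0.03608833 -0.00598657 -0.33185184] [ 0.01471375 -0.37275419 -0.00451707] 0.10774644457095861
```

View pics/s7.png

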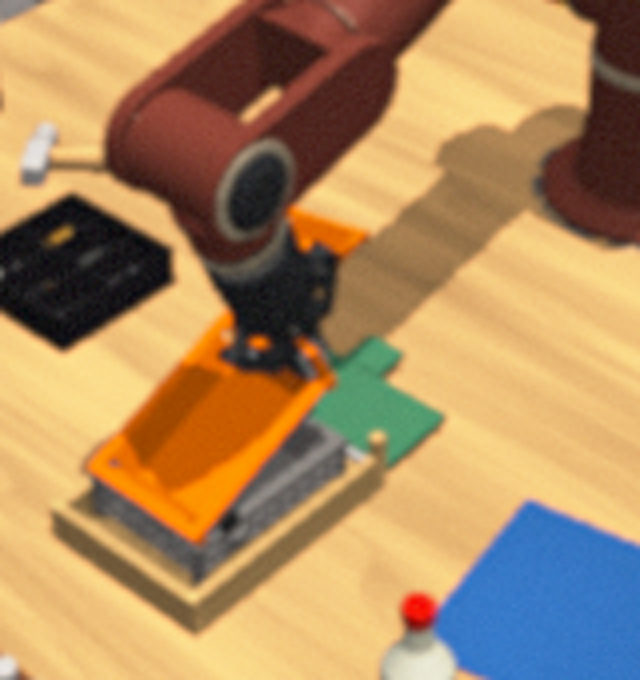

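It has been released from the dots: the force is only the tray's weight. I lift at the same tilt, slowly to start with.

>>> step_arm:
  motion:
    - [0,0,0.01,0,0,0,255]
    - [0,0,0.02,0,0,0,255]
    - [0,0,0.03,0,0,0,255]
    - [0,0,0.05,0,0,0,255]
    - [0,0,0.08,0,0,0,255]
    - [0,0,0.12,0,0,0,255]
    - [0,0,0.16,0,0,0,255]
    - [0,0,0.2,0,0,0,255]
    - [0,0,0.22,0,0,0,255]
    - [0,0,0.22,0,0,0,255]

```text
time: 11.5
tool_pos: [0.5773, 0.069, 0.2656]
tool_rot: [-0.139, 0.693, 0.694, -0.138]
contact_force: [0.5, 0.5, -1.5]
gripper_width: 0.11
```

```bash
python3 - <<'E'
from h import *
st=monitor.state(); print(st["time"],st["tool_pos"],st["contact_force"],st["ft_torque"],st["gripper_width"])
f=eyes.grab_frame("scene"); save("s8",f,(170,70,350,270),3)
E
```

```text
11.5 [0.57727763 0.06899281 0.26561794] [ 0.47949898  0.53449538 -1.47901024] [ 0.01461461 -0.21952438 -0.05255822] 0.11026052507465081
```

View pics/s8.png

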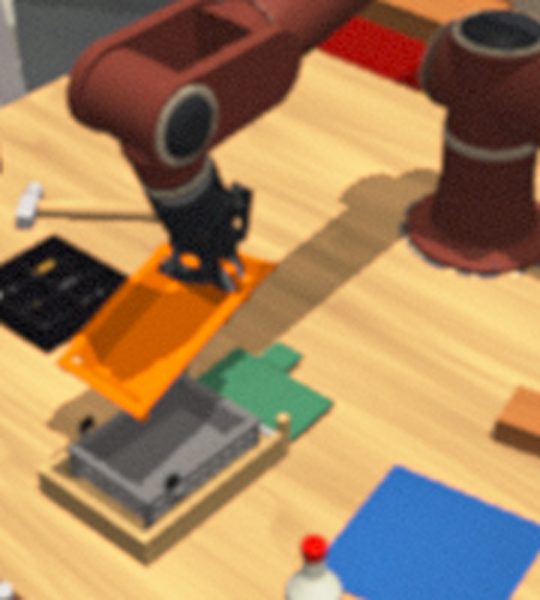

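The tray is clear and the greys are still in the bin with the flap open. I level it and carry it to the mat.

>>> step_arm:
  motion:
    - [-0.02,0.02,0,0,-0.04,0,255]
    - [-0.05,0.06,0,0,-0.08,0,255]
    - [-0.08,0.12,0,0,-0.12,0,255]
    - [-0.11,0.18,0,0,-0.16,0,255]
    - [-0.14,0.25,0,0,-0.2,0,255]
    - [-0.17,0.32,0,0,-0.24,0,255]
    - [-0.2,0.39,0,0,-0.267,0,255]
    - [-0.22,0.46,0,0,-0.267,0,255]
    - [-0.24,0.52,-0.02,0,-0.267,0,255]
    - [-0.25,0.57,-0.05,0,-0.267,0,255]

```text
time: 12.55
tool_pos: [0.45, 0.3556, 0.2373]
tool_rot: [0.0, 0.706, 0.708, 0.001]
contact_force: [0.3, -0.3, -1.1]
gripper_width: 0.109
```

>>> step_arm:
  motion:
    - [-0.003,0.02,-0.03,0,0,0,255]
    - [-0.004,0.028,-0.06,0,0,0,255]
    - [-0.004,0.028,-0.08,0,0,0,255]
    - [-0.004,0.028,-0.09,0,0,0,255]
    - [-0.004,0.028,-0.09,0,0,0,255]
    - [-0.004,0.028,-0.09,0,0,0,255]

```text
time: 13.15
tool_pos: [0.45, 0.3675, 0.1934]
tool_rot: [0.001, 0.707, 0.707, 0.001]
contact_force: [0.1, 0.3, -0.5]
gripper_width: 0.104
```

```bash
python3 - <<'E'
from h import *
st=monitor.state(); print(st["time"],st["tool_pos"],st["tool_rot"],st["contact_force"],st["ft_torque"],st["gripper_width"])
f=eyes.grab_frame("scene"); save("s9",f,s=1.5)
t=eyes.grab_frame("top"); save("t9",t,(80,80,330,270),3)
a=eyes.pinpoint("top_tray","scene");b=eyes.pinpoint("top_tray","top")
for i in a:
  for j in b:
    X,r=tri([f,t],[i["uv"],j["uv"]])
    if max(r)<.015: print(np.round(X,3),np.round(r,3))
E
```

```text
13.15 [0.44997083 0.36745606 0.19344653] [6.99619900e-04 7.07352955e-01 7.06859466e-01 1.00161847e-03] [ 0.13775317  0.26416757 -0.52226212] [0.00306295 0.05900656 0.03110653] 0.10445815055685626
[ 0.35  -0.171  0.004] [0.008 0.008]
[0.545 0.316 0.146] [0.005 0.005]
```

View pics/s9.png

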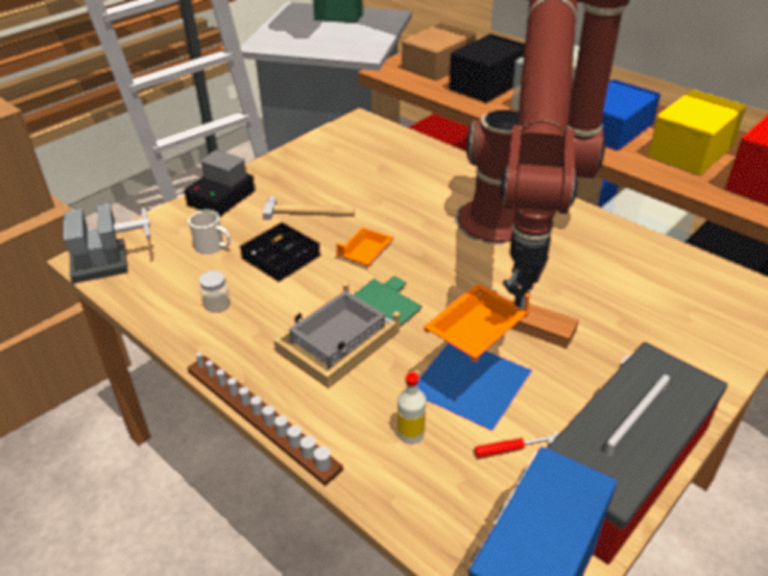

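View pics/t9.png

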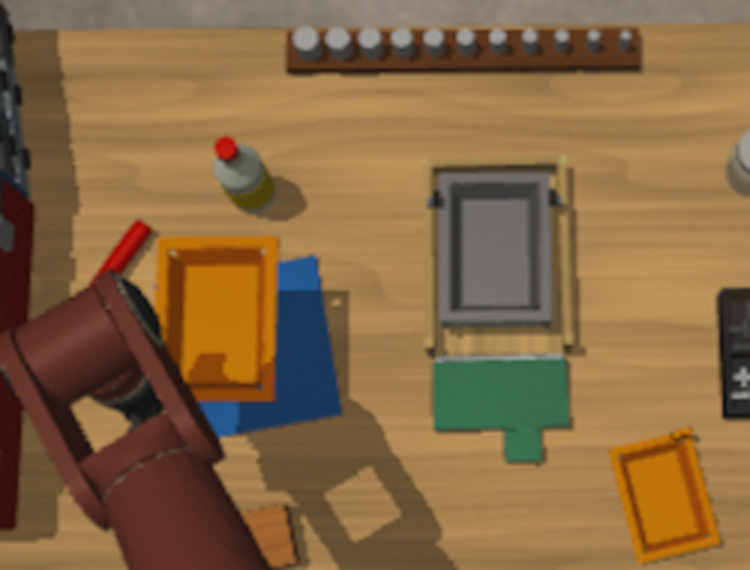

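>>> step_arm:
  motion:
    - [0,0,0,0,0,0,255]
    - [0,0,0,0,0,0,255]
    - [0,0,0,0,0,0,255]
    - [0,0,0,0,0,0,255]

```text
time: 13.75
tool_pos: [0.4492, 0.368, 0.1928]
tool_rot: [0.001, 0.707, 0.707, 0.001]
contact_force: [0.7, -1.0, -0.7]
gripper_width: 0.107
```

```bash
python3 - <<'E'
from h import *
f=eyes.grab_frame("scene");t=eyes.grab_frame("top")
for k,a,b in [("fr",(428,325),(277,238)),("fl",(473,357),(160,238)),("nr",(480,287),(274,400))]:
    print(k,[np.round(v,3) for v in tri([f,t],[(a[0]/1.5,a[1]/1.5),(80+b[0]/3,80+b[1]/3)])])
st=monitor.state(); print(st["time"],st["tool_pos"],st["contact_force"],np.abs(st["joint_vel"]).max(),st["gripper_width"])
E
```

```text
fr [array([0.619, 0.257, 0.185]), array([0.004, 0.004])]
fl [array([0.624, 0.38 , 0.182]), array([0.001, 0.001])]
nr [array([0.444, 0.257, 0.174]), array([0.003, 0.003])]
13.85 [0.44924483 0.36799621 0.19276451] [ 0.46305645  0.60648807 -0.97110508] 0.0008438974971797329 0.10483776157504375
```

The rim corners sit at about 0.174–0.185 m, so the tray is level to within about 0.07 rad. Its underside is at about 0.15 m, its centre is at about (0.534, 0.319) over the mat, and it is still. Handing in.

```bash
python3 - <<'E'
from h import *
print(manip.job_done())
E
```

```text
the job is handed in; nothing more can be done
None
```

I opened the flap, peeled the orange tray off tab end first, and handed the job in at about 14 s with the tray held still over the blue mat. No verdict was reported.

- **Flap:** I hooked the lug from behind with shut fingers, pulled it over and pressed it down until it stopped at about 27 N. The later pictures show it lying flat.
- **Peel:** I pinched the tab and tilted the tray to about 0.4 rad about its far edge. The picture at 0.2 rad shows the tab end up, the far edge down and the grey trays seated. At 0.4 rad the force reading was close to zero, so the dots had let go, and I lifted it clear.
- **Final hold:**
  - The tray's underside is about 0.15 m above the bench, and the tray is level to within about 0.07 rad.
  - The grip is about 9 mm wide on the tab.
- **Surroundings:** The grey trays are in the bin and the flap is open. The pictures show no bystander moved.

**Disagreement in the checks:** the trained network put the tray's centre at (0.545, 0.316), about 11 mm from the (0.534, 0.319) given by the rim corners. My mat centre is (0.534, 0.319), so both are well within the 60 mm limit.

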